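# Clamp a power module under a T-handle screw press

## Task

Slide the power module gently along its channel until it is fully home against the red end stop, then wind the T-handle clockwise, half turn by half turn, until the foot clamps the module firmly. Feel the load through the handle and do not overtighten; then let go of it, and leave everything else on the bench alone.

Things in the scene. Friction and masses are not known exactly. Their poses are not given: they have to be found in the camera images.
- fixture: Low aluminium bed with two steel guide rails, fixed to the bench. Origin on the bench top exactly below the screw's axis; z up; y runs along the channel to the red end stop. Channel floor 18 mm up, rail tops 26 mm up, 68 mm between rails. A round column at x = +82 mm carries the press head.
- end_stop: Red buffer block across the end of the channel, 26 mm tall; it yields about 1 mm at 15 N and springs back. Origin at the foot of the face that the module meets: 25 mm from the screw's axis along the fixture's +y, 18 mm above the bench. More than about 40 N against it is not gentle.
- module_bank (a point): Centre of the black bank of wells on the loose power module, where to grip it: bank 44 mm wide (module x), 80 mm long (y), 36 mm tall; its top 18 mm above this point, the plate's top 18 mm below, the plate's underside 28 mm below. Home, this point is 110 mm from the screw's axis on the fixture's -y side, 46 mm above the bench.
- power_module: The loose module (0.35 to 0.6 kg): an aluminium plate 64 x 180 x 10 mm (x, y, z) lying between the rails, bank of wells at its -y end, bare land for the foot at its +y end. Origin at the middle of the plate's underside; y points to the stop. It starts 30 to 70 mm short of the stop; home, its end face touches the red stop and the origin is 65 mm from the screw's axis.
- press_head: Grey arm on the column, with the screw; fixed, but set at a height that differs by up to 8 mm from start to start. Origin on the screw's axis, 170 mm below the T-bar; axes as the fixture's. Its arm's top is 42 mm below the bar's centre line, a boss round the screw 32 mm below.
- handle_centre (a point): Middle of the T-bar, on the screw's axis (axes as the fixture's). It stays put: the handle neither rises nor sinks. Round steel bar 12 mm thick with a 19 mm black ball centred 68 mm out at each end, hub 30 mm wide in the middle; pinch the bar from above 25 to 55 mm out. On the axis a 14 mm brass spindle stands up to 20 mm above the bar; it sinks as the foot goes down.
- t_handle (a joint): Angle of the T-handle (rad), 0 to 2.5 at the start. Grows clockwise seen from above, which lowers the foot 15 mm per half turn; it lands after one and a half to three half turns. At value a the bar lies at angle -a about z from the fixture's x. Steady drag 0.40 N m (8 N at 50 mm out); stays where left. Foot landed, torque climbs steeply: firm from 0.55 N m, right at 0.65, overtight from 0.80.
- press_foot: Black rubber round foot, 28 mm diameter, 12 mm thick, on a very stiff spring under the spindle. Origin at the centre of its underside. Its height tells roughly when it has landed, not how hard it presses. Properly tightened it clamps the module with 30 to 85 N.
- spare_module: Bystander: spare grey-banked module plate, 64 x 180 x 46 mm. Origin at its underside. Leave it alone.
- parts_bin: Bystander: red open parts bin, 100 x 150 x 60 mm. Origin at its underside. Leave it alone.
- driver: Bystander: screwdriver with an orange handle. Origin at its underside. Leave it alone.
- cleaner: Bystander: small white bottle with a red cap, 52 mm diameter, 130 mm tall. Origin at its underside. Leave it alone.
- screw_jar: Bystander: squat clear jar with a steel lid, 60 mm diameter, 75 mm tall. Origin at its underside. Leave it alone.
- meter: Bystander: yellow hand meter, 160 x 85 x 36 mm. Origin at its underside. Leave it alone.
- screw_dish: Bystander: small steel dish, 90 mm diameter, 22 mm tall. Origin at its underside. Leave it alone.

How it is judged:
On the way, in this order (a step that is already met when the one before it is completed fails the run):
1. the module is pushed home against the end stop, before the foot bears on it (y of power_module in the frame of fixture above -0.0675 m and z of power_module in the frame of fixture below 0.0215 m and contact force between press_foot and power_module below 1 N), for 0.2 s.
2. the foot clamps the module firmly (over 30 N) (y of power_module in the frame of fixture above -0.0675 m and z of power_module in the frame of fixture below 0.0215 m and contact force between press_foot and power_module above 30 N), for 0.2 s.
At the end, for the whole second after the job is handed in: The module lies flat in its channel within 2.5 mm of the red end stop, the foot presses on it with 30 to 85 N, and the handle and the module are at rest, released (all of step 2 and contact force between press_foot and power_module below 85 N and velocity of joint t_handle between -0.05 and 0.05 rad/s and linear speed of power_module below 0.01 m/s); the robot touches nothing.
It fails at once if the foot presses on the module with more than 95 N (contact force between press_foot and power_module above 95 N).
It fails at once if the module is rammed into the stop with more than 40 N (contact force between power_module and end_stop above 40 N).
It fails at once if any bystander is disturbed (moved over 20 mm) (distance of any of spare_module, parts_bin, driver, cleaner, screw_jar, meter, screw_dish from where it was at the start of the episode above 0.02 m).
It also fails if it takes over 72 s, if anything falls off the work surface, if the arm or the gripper's body presses on something with over 40 N, if the wrist force passes 120 N, or if a joint passes its speed limit or range.

## Robot

A 7-joint arm with a two-finger parallel gripper is mounted at the origin on the work surface. World frame = base frame: x ahead of the robot, y to its left, z up, the work surface at z = 0. Lengths are in m, angles in rad, forces in N, time in s.
With the tool pointing down it reaches from about 0.4 to 0.9 m from the base axis. Payload 5.5 kg.
Tool frame: the origin (TCP) lies at the very end of the fingers, on their centre line; the grasp point (between the pads) lies 19 mm behind it; z points along the fingers, y is the direction in which the jaws open and shut (so a half turn about z gives the same grasp; the last joint's range is limited). The gripper opens to 85 mm and grips with 20 to 120 N. Pads are 22 mm wide; open, the fingers measure 114 mm over their backs; the gripper's body (76 mm by 85 mm) begins 54 mm behind the grasp point. The pads swing forward as they close: fully open they stand 13 mm farther back than shut.
Start: joints at [1.397, 0.501, -0.427, 1.55, 0.221, 1.138, -0.21], TCP at [0.275, -0.589, 0.231] pointing down, gripper open.
Joint ranges: [-2.88, 2.88], [-0.31, 2.03], [-1.54, 1.56], [0.2, 2.42], [-1.41, 4.55], [0.19, 2.02], [-2.57, 2.57]. Speed limits (rad/s): [2.57, 2.57, 3.14, 3.14, 3.14, 3.14, 3.14].

## Interface

Orientations are given as [roll, pitch, yaw] about the fixed x, y, z axes, in that order (R = Rz(yaw) Ry(pitch) Rx(roll)).
In Python, from bench import env gives the robot as it stands.
- The arm moves only by the shell command python3 -m crank 'ROWS'. ROWS is JSON, a list that holds one entry, the list of rows, each a list of 5 numbers: the shift along the world's x, y, z each as a share of 0.075 m, from -1 to 1, then the turn about the world's z as a share of 180 degrees, from -1 to 1, then the finger opening in mm, from 0 to 85.4. A call has 1 to 8 rows; each row shifts and turns the commanded pose from where the row before left it; what a row does not reach is not made up. A row lasts 1/8 s, in which the tool goes at most 62.5 mm and 10.7 degrees, less where a joint would pass 70% of its speed; a pose out of reach is approached as far as the arm can. A call with a number of a shift or a turn outside -1 to 1 is refused whole. A call with a gripper value outside its range is refused whole. The fingers move at their own pace and stop on an object; the grip force is fixed at half the most. Time passes only in rows, so rows that do not move let the fingers close. It gives the time, the measured TCP pose, the force and the opening at its end, in the units of the state.
- env.read_state(): the state, without advancing time (a new reading comes with each control period).
- env.camera(name): name is "scene" or "top" or "wrist"; returns a dict with "pixels" (420x560x3 uint8, red, green, blue), "camera_matrix" (3x3 intrinsics, pixels), "rvec" (rotation vector, rad) and "tvec" (3), from world to camera coordinates, as OpenCV has them. Camera axes: x right, y down, z forward; pixel columns grow to the right and rows downward; lengths in m; the calibration is good to about 2 mm. The wrist camera is an equidistant fisheye: a pixel r from the principal point sees the ray r / f radians off the axis. A picture is of the moment at which its call begins. There is no depth.
- env.sign_off(): hands the job in, once; it reports no verdict.
Trained networks look in the newest picture that a camera, given by its name, has taken for a name from the list of things; names that differ only in an ending like _2 or _b are one class to them, and where a whole thing is asked for, a point or a joint stands for the part that bears it (a point fixed in the world has none). Each returns a list of dicts, best first, with "confidence" (0 to 1); they miss things now and then, are a little off and sometimes report something else, mostly with a low value. They report only what shows in the picture. A call takes as long as a camera call.
- env.cut_out(camera, label): "mask" (420x560 bool, what is visible of it) and "box" ([left, top, right, bottom] in pixels, round what is visible of it).
- env.place_of(camera, label): "at" ([column, row] in pixels: a listed point, or the origin of a listed thing).
The state is a dict: "clock": time; "q": joint angles; "joint_velocities": joint speeds; "effort": joint torques, N m; "tcp_pos": TCP position; "tool_rot": TCP orientation; "force": force on the tool from outside, world axes, zero at the start; "torque": the same for the moment, N m; "width": opening from 0.0 (shut) to 1.0 (fully open).
Only numpy, scipy, OpenCV 4.12 (cv2) and the standard library are available. Lean on these libraries where they do the work, as an engineer would, in place of code of your own. Each camera call takes 0.05 s, during which the arm holds its last target. There are 200 camera calls.

## Working session

There is one attempt and no reset: what is moved stays moved. The work goes in short steps, Python scripts to look and compute and a shell command to move; the robot and the scene stay as the last step left them, time stands still between calls to the robot, and variables do not carry over. Pictures are saved under pics/ and viewed, about 8 in all and at most 12, crops included, and the job is handed in when it is done.

```bash
mkdir -p pics; ls
cat > h.py <<'E'
import numpy as np, cv2
from bench import env
def P(c):
    R=cv2.Rodrigues(np.array(c["rvec"],float))[0]; return R,np.array(c["tvec"],float).ravel(),np.array(c["camera_matrix"],float)
def ray(c,px,fish=False):
    R,t,K=P(c); x=(px[0]-K[0,2])/K[0,0]; y=(px[1]-K[1,2])/K[1,1]
    if fish:
        th=np.hypot(x,y); s=np.sin(th)/th if th>1e-9 else 1; d=np.array([x*s,y*s,np.cos(th)])
    else: d=np.array([x,y,1.])
    d=R.T@d; return -R.T@t, d/np.linalg.norm(d)
def atz(c,px,z,fish=False):
    o,d=ray(c,px,fish); return o+d*(z-o[2])/d[2]
def tri(rs):
    A=0;b=0
    for o,d in rs:
        M=np.eye(3)-np.outer(d,d); A=A+M; b=b+M@o
    return np.linalg.solve(A,b)
def proj(c,X):
    R,t,K=P(c); p=K@(R@np.asarray(X)+t); return p[:2]/p[2]
def save(c,n): cv2.imwrite(n,cv2.cvtColor(c["pixels"],cv2.COLOR_RGB2BGR))
E
python3 - <<'E'
from h import *
np.set_printoptions(precision=4,suppress=True)
cs={n:env.camera(n) for n in("scene","top","wrist")}
for n,c in cs.items(): save(c,f"pics/{n}0.png"); print(n,ray(c,(280,210)))
for l in["fixture","end_stop","module_bank","power_module","handle_centre","press_head","press_foot","t_handle"]:
    rs=[]
    for n in("scene","top"):
        r=env.place_of(n,l)
        for q in r[:1]:
            print(l,n,np.round(q["at"],1),round(q["confidence"],2)); rs.append(ray(cs[n],q["at"]))
    if len(rs)==2: print("  ->",tri(rs))
print(env.read_state())
im=np.vstack([cs["scene"]["pixels"],cs["top"]["pixels"]]);
cv2.imwrite("pics/a.png",cv2.cvtColor(cv2.resize(np.hstack([cs["scene"]["pixels"],cs["top"]["pixels"]]),(800,300),interpolation=cv2.INTER_AREA),cv2.COLOR_RGB2BGR))
E
```

```text
pics
scene (array([1.3034, 0.8096, 0.9149]), array([-0.5334, -0.5863, -0.6097]))
top (array([0.4198, 0.0244, 1.1635]), array([ 0.1854,  0.017 , -0.9825]))
wrist (array([ 0.3476, -0.5523,  0.3725]), array([-0.2964, -0.1249, -0.9469]))
fixture scene [312.6 222.3] 0.89
fixture top [269.2 260. ] 0.56
  -> [0.4934 0.0701 0.0258]
end_stop scene [317.6 227.7] 0.83
end_stop top [265.5 258.8] 0.64
  -> [0.4944 0.0848 0.0148]
module_bank scene [282.2 187.4] 0.68
module_bank top [332.  277.4] 0.9
  -> [ 0.4442 -0.1084  0.0365]
power_module scene [289.8 198.2] 0.73
power_module top [315.4 268.8] 0.8
  -> [ 0.4653 -0.0591  0.0311]
handle_centre scene [313.2 181.1] 0.78
handle_centre top [268.8 250.7] 0.77
  -> [0.5033 0.0691 0.1751]
press_head top [271.3 260.8] 0.67
press_foot scene [315.2 213.8] 0.4Traceback (most recent call last):
  File "<stdin>", line 8, in <module>
ValueError: it knows: cleaner, driver, end_stop, fixture, handle_centre, meter, module_bank, parts_bin, power_module, press_foot, press_head, screw_dish, screw_jar, spare_module
```

Run:
```python
from h import *
print(env.read_state())
a=cv2.imread("pics/scene0.png");b=cv2.imread("pics/top0.png")
cv2.imwrite("pics/a.png",cv2.resize(a[90:310,180:460],(784,588) if 0 else (763,600)))
cv2.imwrite("pics/b.png",cv2.resize(b[130:350,180:460],(763,600)))
```

```text
{'clock': 0.85, 'q': array([ 1.39715726,  0.50085979, -0.426991  ,  1.55041512,  0.22076084,
        1.13829406, -0.21033841]), 'joint_velocities': array([ 2.12598303e-03, -1.47904703e-03, -8.48207531e-04,  7.48052948e-05,
        1.33361837e-03, -5.23043185e-04,  1.66014572e-04]), 'effort': array([ 2.84594071e-04, -5.69323862e+01, -5.80981493e+00, -2.81327766e+01,
        1.27365053e-02,  1.82180360e-03,  2.77042602e-05]), 'tcp_pos': array([ 0.27503792, -0.58893794,  0.23132778]), 'tool_rot': array([ 3.14155508e+00, -5.54342098e-05,  4.36808394e-01]), 'force': array([-0.85428737,  0.84341279, -0.46976945]), 'torque': array([ 0.02098272, -0.05656126,  0.02714813]), 'width': 0.9987618753030072}
```

View pics/a.png

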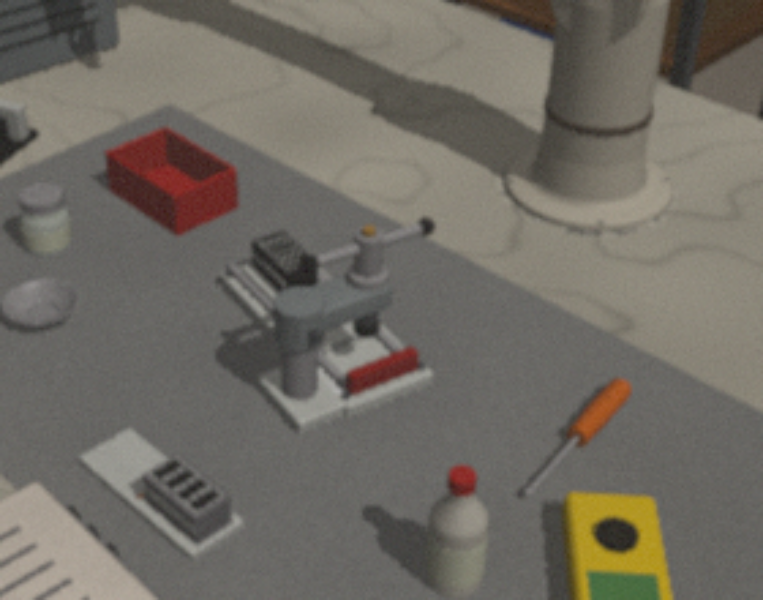

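View pics/b.png

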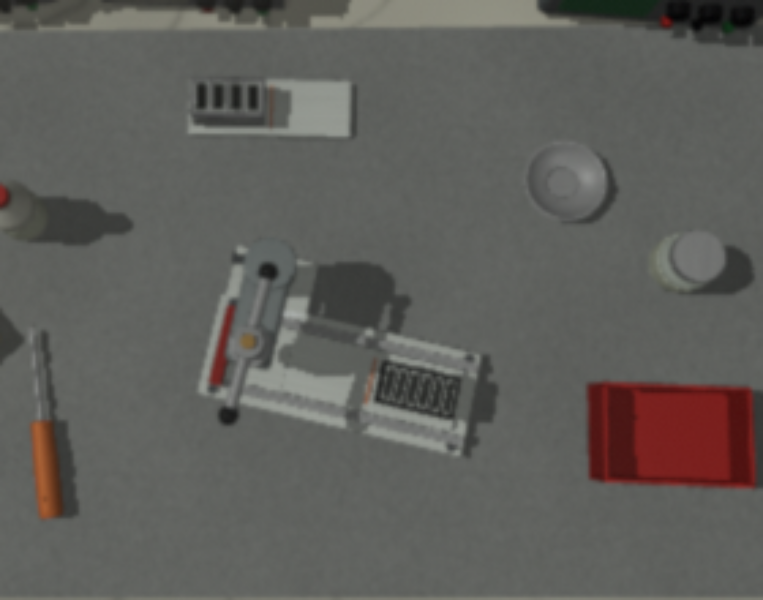

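View pics/top0.png

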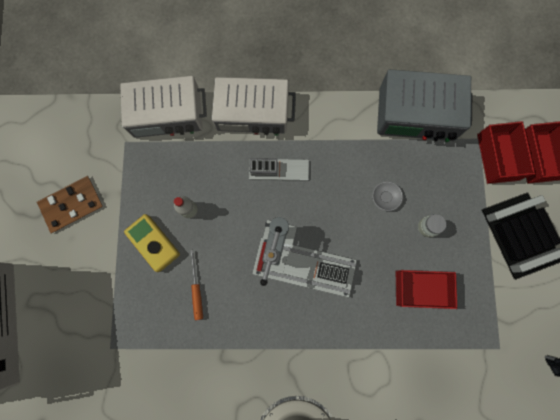

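The bench is as described: the screw is near scene pixel (313,213), the bank is near top pixel (332,277), and the T-bar lies roughly along the fixture's x. I'll move over the bank's rear and look from close by.

```bash
python3 -m crank '[[[0.26,0.74,0,0.04,30],[0.26,0.74,0,0.04,30],[0.26,0.74,0,0.04,30],[0.26,0.74,0,0.04,30],[0.26,0.74,0,0.04,30],[0.26,0.74,0,0.04,30],[0.26,0.74,0,0.03,30],[0,0,0,0,30]]]'
python3 - <<'E'
from h import *
np.set_printoptions(precision=4,suppress=True)
s=env.read_state(); print(s["q"],s["tcp_pos"],s["tool_rot"],s["force"])
w=env.camera("wrist"); save(w,"pics/w1.png"); print(w["camera_matrix"])
for l,z in[("fixture",0),("end_stop",.018),("module_bank",.046),("power_module",.018),("handle_centre",.175),("press_foot",.06)]:
    for q in env.place_of("wrist",l)[:2]: print(l,np.round(q["at"],1),round(q["confidence"],2),atz(w,q["at"],z,True))
    c=env.camera("top") if l=="fixture" else c
    for q in env.place_of("top",l)[:1]: print("   top",np.round(q["at"],1),round(q["confidence"],2),atz(c,q["at"],z))
E
```

```text
clock: 1.85
tcp_pos: [0.4133, -0.1957, 0.232]
tool_rot: [3.14, -0.0, 1.295]
force: [-0.2, -0.9, -0.4]
width: 0.348
[ 1.1237  0.1917 -0.8146  2.0049  0.1641  1.0091 -0.0457] [ 0.4133 -0.1957  0.232 ] [ 3.1403 -0.0003  1.2946] [-0.1728 -0.8665 -0.4246]
[[325.1923   0.     283.6072]
 [  0.     325.1923 210.1061]
 [  0.       0.       1.    ]]
   top [269.8 257.5] 0.56 [0.4972 0.075  0.    ]
   top [266.6 254.5] 0.64 [0.5047 0.0836 0.018 ]
module_bank [294.6  86.7] 0.88 [ 0.449  -0.1014  0.046 ]
   top [332.5 275.8] 0.92 [ 0.4424 -0.1025  0.046 ]
power_module [311.1 294.9] 0.68 [ 0.4035 -0.3536  0.018 ]
power_module [293.8  49.5] 0.61 [ 0.4607 -0.0603  0.018 ]
   top [333.8 272.6] 0.72 [ 0.452  -0.1096  0.018 ]
handle_centre [480.7 183.3] 0.74 [ 0.5572 -0.1991  0.175 ]
   top [271.3 254.1] 0.76 [0.494  0.0637 0.175 ]
```

View pics/w1.png

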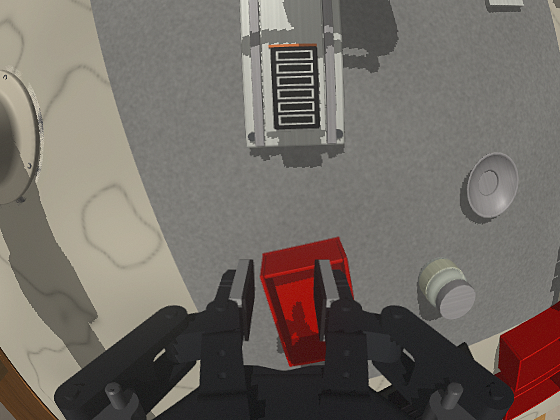

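Run:
```python
from h import *
np.set_printoptions(precision=4,suppress=True)
w=env.camera("wrist"); c=env.camera("top"); s=env.camera("scene")
B=[atz(w,p,.064,True) for p in[(275,129),(320,129),(272,46),(318,46)]]
print(np.array(B)); print("len",[np.linalg.norm(B[i]-B[j]) for i,j in((0,1),(2,3),(0,2),(1,3))])
for i,j in((0,2),(1,3)): d=B[j]-B[i]; print("ydir deg",np.degrees(np.arctan2(d[1],d[0])))
for z in(0.026,.018):
  a=atz(w,(247,148),z,True);b=atz(w,(344,148),z,True);e=atz(w,(241,5),z,True);f=atz(w,(343,60),z,True)
  for u,v in((a,e),(b,f)): d=v-u; print(z,"rail dir",np.degrees(np.arctan2(d[1],d[0])))
  print("rear corners",a,b,(a+b)/2,np.linalg.norm(a-b))
# top: bank mask rect, stop mask rect
for l,z in(("module_bank",.064),("end_stop",.044)):
    q=env.cut_out("top",l)
    if q:
        m=q[0]["mask"].astype(np.uint8); bx=cv2.boxPoints(cv2.minAreaRect(cv2.findNonZero(m)))
        X=np.array([atz(c,p,z) for p in bx]); print(l,X,X.mean(0))
h=[]
for n,cc in(("scene",s),("top",c)):
    q=env.place_of(n,"handle_centre")[0]; h.append(ray(cc,q["at"]))
print("handle",tri(h))
# bar ends in top (balls)
k=lambda x,y:(180+x*280/763,130+y*220/600)
for p in((228,415),(267,270),(249,341)): print(atz(c,k(*p),.178))
k2=lambda x,y:(180+x*280/763,90+y*220/600)
print("ball tri",tri([ray(c,k(228,415)),ray(s,k2(428,227))]), "foot bottom", k2(367,330), "tri foot vs axis")
# foot height: point on the scene ray closest to vertical axis
H=tri(h)
o,d=ray(s,k2(367,333))
t=((H[:2]-o[:2])@d[:2])/(d[:2]@d[:2]); print("foot z~",o+t*d)
```

```text
[[ 0.4179 -0.1409  0.064 ]
 [ 0.4589 -0.1526  0.064 ]
 [ 0.4379 -0.0637  0.064 ]
 [ 0.479  -0.0753  0.064 ]]
len [np.float64(0.0426480039842568), np.float64(0.042724779879742235), np.float64(0.07970143819154982), np.float64(0.07990129041588294)]
ydir deg 75.49504028463416
ydir deg 75.43661675794598
0.026 rail dir 75.59178646097081
0.026 rail dir 75.41750534397885
rear corners [ 0.3814 -0.1544  0.026 ] [ 0.4821 -0.1835  0.026 ] [ 0.4317 -0.1689  0.026 ] 0.1048588668824167
0.018 rail dir 75.59178646097081
0.018 rail dir 75.4175053439788
rear corners [ 0.3802 -0.1552  0.018 ] [ 0.4832 -0.1849  0.018 ] [ 0.4317 -0.1701  0.018 ] 0.10727322976645762
module_bank [[ 0.4509  0.0367  0.064 ]
 [ 0.5123  0.0212  0.064 ]
 [ 0.4694 -0.1507  0.064 ]
 [ 0.409  -0.1337  0.064 ]] [ 0.4604 -0.0566  0.064 ]
end_stop [[0.4607 0.1117 0.044 ]
 [0.5364 0.0931 0.044 ]
 [0.533  0.0796 0.044 ]
 [0.4573 0.0984 0.044 ]] [0.4969 0.0957 0.044 ]
handle [0.4978 0.0643 0.1748]
[0.4248 0.0823 0.178 ]
[0.557  0.0467 0.178 ]
[0.4915 0.0634 0.178 ]
ball tri [0.4244 0.0834 0.1705] foot bottom (314.6788990825688, 211.0) tri foot vs axis
foot z~ [0.4945 0.068  0.0631]
```

```bash
python3 -m crank '[[[0.11,0.1,-0.6,0,30],[0.11,0.1,-0.65,0,30],[0,0,-0.65,0,30],[0,0,-0.6,0,30],[0,0,-0.09,0,30],[0,0,0,0,30]]]'
python3 - <<'E'
from h import *
s=env.read_state(); print(s["q"],s["tcp_pos"],s["tool_rot"])
w=env.camera("wrist"); save(w,"pics/w2.png")
E
```

```text
clock: 3.65
tcp_pos: [0.4286, -0.1853, 0.0376]
tool_rot: [3.141, -0.0, 1.285]
force: [0.6, -0.0, 1.0]
width: 0.354
[ 0.87312095  0.54085055 -0.62376548  2.12542907  0.53357872  0.63189292
 -0.40973283] [ 0.4285579  -0.18531766  0.03761763] [ 3.14138866e+00 -3.11431443e-04  1.28544516e+00]
```

View pics/w2.png

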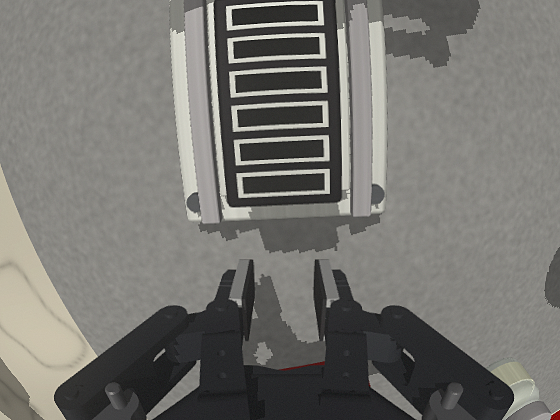

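The fingers (centre column 282) line up with the bank (centre column 284), clear behind it. Pushing along the channel now.

```bash
python3 -m crank '[[[0.033,0.129,0,0,30],[0.033,0.129,0,0,30],[0.033,0.129,0,0,30],[0.033,0.129,0,0,30],[0.033,0.129,0,0,30],[0.033,0.129,0,0,30],[0.033,0.129,0,0,30],[0.033,0.129,0,0,30]]]'
python3 - <<'E'
from h import *
s=env.read_state(); print(s["tcp_pos"],s["force"])
E
python3 -m crank '[[[0.013,0.052,0,0,30],[0.013,0.052,0,0,30],[0,0,0,0,30]]]'
```

```text
clock: 4.7
tcp_pos: [0.447, -0.1111, 0.0376]
tool_rot: [-3.141, 0.005, 1.283]
force: [-2.5, -10.2, 8.7]
width: 0.349
[ 0.44704556 -0.11106386  0.03759979] [ -2.48972364 -10.15959777   8.7240039 ]
clock: 5.08
tcp_pos: [0.4491, -0.1027, 0.0376]
tool_rot: [-3.141, 0.004, 1.284]
force: [-2.5, -7.4, 6.6]
width: 0.349
```

```bash
python3 -m crank '[[[0.01,0.039,0,0,30],[0.01,0.039,0,0,30],[0,0,0,0,30]]]'; python3 -m crank '[[[0.0067,0.0258,0,0,30],[0,0,0,0,30]]]'
python3 - <<'E'
from h import *
c=env.camera("wrist"); save(c,"pics/w3.png");
E
```

```text
clock: 5.45
tcp_pos: [0.4505, -0.097, 0.0375]
tool_rot: [-3.141, 0.005, 1.284]
force: [-3.3, -8.2, 6.7]
width: 0.346
clock: 5.7
tcp_pos: [0.4509, -0.0952, 0.0375]
tool_rot: [-3.141, 0.005, 1.284]
force: [-3.3, -8.9, 7.6]
width: 0.352
```

View pics/w3.png

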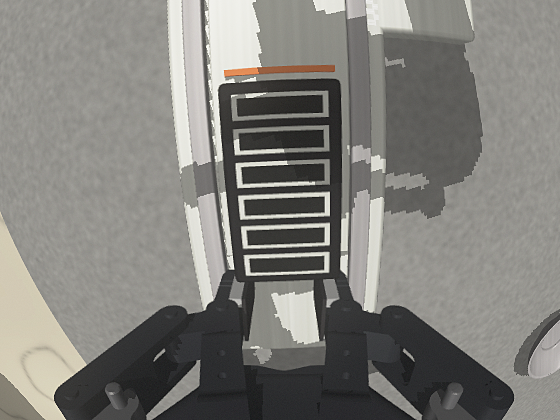

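The pads bear squarely on the bank's rear face (row 280), and the module sits straight between the rails. I'll continue in small steps until the force rises.

```bash
python3 -m crank '[[[0.0067,0.0258,0,0,30],[0,0,0,0,30]]]'; python3 -m crank '[[[0.005,0.0194,0,0,30],[0,0,0,0,30]]]'; python3 -m crank '[[[0.0033,0.0129,0,0,30],[0,0,0,0,30]]]'
```

```text
clock: 6.0
tcp_pos: [0.4514, -0.0934, 0.0375]
tool_rot: [-3.141, 0.005, 1.283]
force: [-3.7, -7.4, 8.3]
width: 0.357
clock: 6.25
tcp_pos: [0.4516, -0.0925, 0.0375]
tool_rot: [-3.141, 0.006, 1.283]
force: [-3.3, -10.1, 7.7]
width: 0.352
clock: 6.5
tcp_pos: [0.4515, -0.0925, 0.0375]
tool_rot: [-3.14, 0.007, 1.283]
force: [-4.1, -12.4, 8.7]
width: 0.352
```

```bash
for i in 1 2; do python3 -m crank '[[[0.0033,0.0129,0,0,30],[0,0,0,0,30]]]';done; python3 -m crank '[[[0.0033,0.0129,0,0,30],[0,0,0,0,30]]]'
```

```text
clock: 6.75
tcp_pos: [0.4516, -0.0923, 0.0375]
tool_rot: [-3.14, 0.008, 1.282]
force: [-4.6, -14.7, 8.5]
width: 0.35
clock: 7.0
tcp_pos: [0.4516, -0.0922, 0.0375]
tool_rot: [-3.14, 0.009, 1.281]
force: [-5.9, -15.7, 9.9]
width: 0.355
clock: 7.25
tcp_pos: [0.4516, -0.0921, 0.0375]
tool_rot: [-3.14, 0.01, 1.281]
force: [-4.8, -17.6, 9.5]
width: 0.352
```

The force climbs with almost no motion: 12 to 18 N over 0.4 mm at the tool. The measured position also matches home (bank about 112 mm from the axis), so the module is on the stop. I'll back off, rise, and turn toward the handle.

```bash
python3 -m crank '[[[-0.033,-0.129,0,0,30],[-0.066,-0.258,0,0,30],[0,0,0.7,0.057,30],[0,0,0.7,0.057,30],[0,0,0.7,0.057,30],[0,0,0.7,0.057,30],[0,0.5,0.1,0.057,40],[0,0.5,0,0.057,40]]]'
python3 -m crank '[[[0,0.7,0,0.057,40],[0,0.7,0,0.057,40],[0,0.25,0,0.057,40],[0,0,0,0,40]]]'
python3 - <<'E'
from h import *
np.set_printoptions(precision=4,suppress=True)
s=env.read_state(); print(s["q"],s["tcp_pos"],s["tool_rot"],s["force"])
w=env.camera("wrist"); save(w,"pics/w4.png"); env.camera("top");c=env.camera("scene"); save(c,"pics/s4.png")
for l,z in[("end_stop",.018),("module_bank",.046),("handle_centre",.175)]:
    for q in env.place_of("wrist",l)[:2]: print(l,np.round(q["at"],1),round(q["confidence"],2),atz(w,q["at"],z,True))
E
```

```text
clock: 8.25
tcp_pos: [0.4469, -0.0382, 0.2556]
tool_rot: [3.141, 0.002, 2.364]
force: [0.4, 0.4, -0.7]
width: 0.465
clock: 8.75
tcp_pos: [0.4456, 0.087, 0.2546]
tool_rot: [3.14, -0.001, 2.9]
force: [-0.9, -0.4, -1.1]
width: 0.468
[ 0.8946  0.3182 -1.324   1.9766  0.3441  1.1087  0.7542] [0.4456 0.087  0.2546] [ 3.1401 -0.0005  2.9003] [-0.9219 -0.3641 -1.0556]
end_stop [297.6 214.9] 0.97 [0.4978 0.0927 0.018 ]
end_stop [ 54.1 310.5] 0.49 [ 0.5732 -0.3649  0.018 ]
module_bank [183.8 218.5] 0.75 [ 0.4603 -0.0379  0.046 ]
handle_centre [268.7 275.5] 0.58 [0.4858 0.0657 0.175 ]
```

View pics/w4.png

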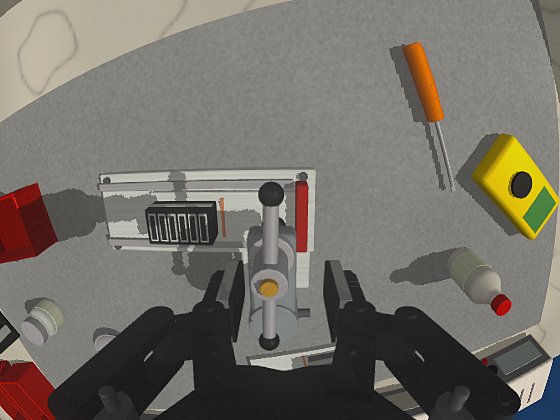

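Run:
```python
from h import *
np.set_printoptions(precision=4,suppress=True)
w=env.camera("wrist")
r=[atz(w,p,.175,True) for p in((271,193),(268.5,341))]; print(r,(r[0]+r[1])/2,np.linalg.norm(r[1]-r[0]))
d=r[1]-r[0]; print(np.degrees(np.arctan2(d[1],d[0])))
for z in(.165,.17,.18): print(z,np.linalg.norm(atz(w,(271,193),z,True)-atz(w,(268.5,341),z,True)))
print(atz(w,(271,193),.17,True))
im=w["pixels"][150:350,170:370]; cv2.imwrite("pics/w4c.png",cv2.cvtColor(cv2.resize(im,(600,600),interpolation=cv2.INTER_CUBIC),cv2.COLOR_RGB2BGR))
```

```text
[array([0.4221, 0.0807, 0.175 ]), array([0.5527, 0.0429, 0.175 ])] [0.4874 0.0618 0.175 ] 0.13590303000998147
-16.152380323211
0.165 0.14203577890791685
0.17 0.1389694044589491
0.18 0.13283665556101368
[0.4235 0.0801 0.17  ]
```

View pics/w4c.png

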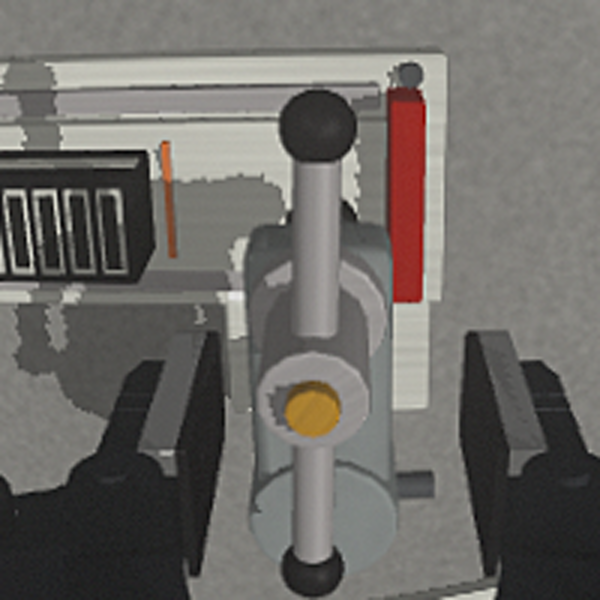

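Home is confirmed: bank to stop measures 135.8 mm against 135 expected. The bar lies at about −15.5°, the axis is near (0.491, 0.0655) and the bar height is about 0.174. The T-bar sits 8 px left of the midpoint between the fingers, so I'll correct for that and descend onto the ball end nearest the robot.

```bash
python3 -m crank '[[[0.09,-0.147,-0.3,-0.008,40],[0,0,-0.5,0,40],[0,0,-0.53,0,40],[0,0,0,0,40],[0,0,0,0,40]]]'
python3 - <<'E'
from h import *
w=env.camera("wrist"); cv2.imwrite("pics/w5.png",cv2.cvtColor(cv2.resize(w["pixels"][100:400,120:440],(640,600)),cv2.COLOR_RGB2BGR))
E
```

```text
clock: 9.72
tcp_pos: [0.4537, 0.0738, 0.156]
tool_rot: [3.141, 0.001, 2.871]
force: [0.1, -0.4, -0.4]
width: 0.466
```

View pics/w5.png

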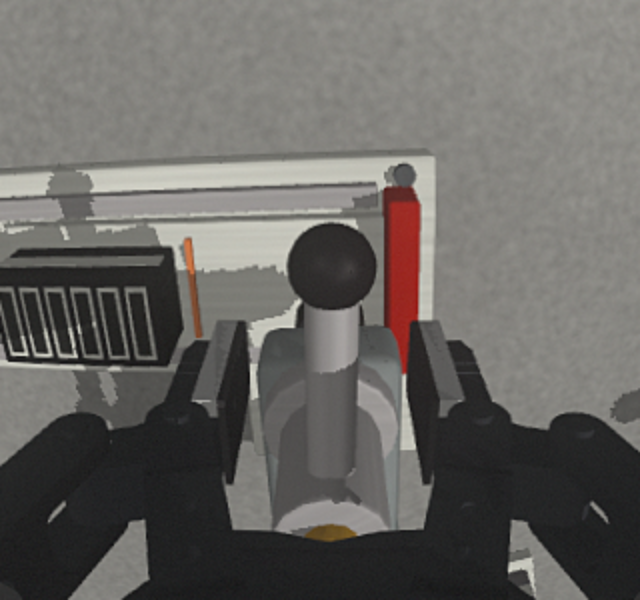

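The bar (column 331) is centred between the pads (330), and the ball is clear of them. Closing.

```bash
python3 -m crank '[[[0,0,0,0,4],[0,0,0,0,4],[0,0,0,0,4],[0,0,0,0,4]]]'
cat > st.py <<'E'
from h import *
np.set_printoptions(precision=4,suppress=True)
A=np.array([.491,.0655])
s=env.read_state(); r=s["tcp_pos"][:2]-A; F=s["force"]; M=s["torque"]
a=np.degrees(np.arctan2(r[1],r[0]))
t=np.array([r[1],-r[0]])/np.hypot(*r)
print("q",s["q"],"tcp",s["tcp_pos"],"yaw",np.degrees(s["tool_rot"][2]),"r",np.hypot(*r),"ang",a)
print("F",F,"M",M,"T=",-(r[0]*F[1]-r[1]*F[0]),"resist tang",-F[:2]@t)
E
python3 st.py
python3 - <<'E'
import numpy as np
# suggested rows: 10 deg per row, R=39mm, from angle 164.5
R=.039
for k in range(18):
    a0=np.radians(164.5-10*k);a1=a0-np.radians(10)
    print(k,np.round(R*(np.cos(a1)-np.cos(a0))/.075,3),np.round(R*(np.sin(a1)-np.sin(a0))/.075,3))
E
```

```text
clock: 10.28
tcp_pos: [0.454, 0.0741, 0.1561]
tool_rot: [3.141, 0.002, 2.872]
force: [-1.3, 0.5, 6.3]
width: 0.112
q [ 0.7238  0.4638 -1.138   2.0692  0.53    0.935   0.5972] tcp [0.454  0.0741 0.1561] yaw 164.5558102216826 r 0.03799107174637703 ang 166.92854319312676
F [-1.2776  0.5068  6.3164] M [0.1313 0.1693 0.1179] T= 0.00777703260218501 resist tang -0.20470684939091396
0 0.032 0.085
1 0.046 0.078
2 0.059 0.069
3 0.07 0.058
4 0.079 0.045
5 0.085 0.03
6 0.089 0.015
7 0.091 -0.001
8 0.089 -0.017
9 0.085 -0.032
10 0.078 -0.046
11 0.069 -0.059
12 0.058 -0.07
13 0.045 -0.079
14 0.03 -0.085
15 0.015 -0.089
16 -0.001 -0.091
17 -0.017 -0.089
```

```bash
python3 -m crank '[[[0.032,0.085,0,-0.0556,4],[0.046,0.078,0,-0.0556,4],[0.059,0.069,0,-0.0556,4],[0.07,0.058,0,-0.0556,4]]]'; python3 st.py
```

```text
clock: 10.78
tcp_pos: [0.4688, 0.0955, 0.1561]
tool_rot: [3.142, 0.002, 2.168]
force: [-2.6, -1.2, 7.8]
width: 0.116
q [ 0.5338  0.4156 -0.9474  2.0293  0.4313  0.9068 -0.0497] tcp [0.4688 0.0955 0.1561] yaw 124.22593057023505 r 0.03728248444779832 ang 126.53776963668463
F [-2.6382 -1.2481  7.8098] M [-0.354   0.6456  0.3143] T= -0.10673152140315353 resist tang 2.8627792107737733
```

```bash
sed -i 's/print("F".*/print("F",F,"M",M,"T=",r[0]*F[1]-r[1]*F[0]+M[2])/' st.py
python3 -m crank '[[[0.079,0.045,0,-0.0556,4],[0.085,0.03,0,-0.0556,4],[0.089,0.015,0,-0.0556,4],[0.091,-0.001,0,-0.0556,4],[0.089,-0.017,0,-0.0556,4],[0.085,-0.032,0,-0.0556,4],[0.078,-0.046,0,-0.0556,4]]]'; python3 st.py
```

```text
clock: 11.65
tcp_pos: [0.5129, 0.0957, 0.1561]
tool_rot: [-3.142, -0.0, 0.946]
force: [-3.9, 0.2, 8.8]
width: 0.118
q [ 0.2883  0.405  -0.6381  1.9349  0.3047  0.8981 -1.1282] tcp [0.5129 0.0957 0.1561] yaw 54.20915232121539 r 0.03731123684122423 ang 53.985369682877405
F [-3.9373  0.2309  8.8473] M [-0.0402  1.1061  0.3066] T= 0.4305321421852166
```

```bash
python3 -m crank '[[[0.069,-0.059,0,-0.0556,4],[0.058,-0.07,0,-0.0556,4],[0.045,-0.079,0,-0.0556,4],[0.03,-0.085,0,-0.0556,4],[0.015,-0.089,0,-0.0556,4],[-0.001,-0.091,0,-0.0556,4],[-0.017,-0.089,0,-0.0556,4]]]'; python3 st.py
```

```text
clock: 12.52
tcp_pos: [0.5281, 0.0545, 0.1561]
tool_rot: [-3.14, -0.0, -0.276]
force: [-4.4, 3.8, 6.5]
width: 0.117
q [ 0.1476  0.3722 -0.3631  1.9212  0.1669  0.8762 -2.1464] tcp [0.5281 0.0545 0.1561] yaw -15.79835561725711 r 0.038703043714752694 ang -16.44106688016422
F [-4.4264  3.7854  6.4898] M [0.7417 0.7976 0.3114] T= 0.40342912891338745
```

First half turn done, with steady torque of about 0.41 N·m, which matches the drag. Releasing, lifting and returning for the next half turn.

```bash
python3 -m crank '[[[0,0,0,0,40],[0,0,0,0,40],[0,0,0.4,0,40],[0,0,0.4,0.0588,40],[-0.2,0.053,0,0.0588,40],[-0.2,0.053,0,0.0588,40],[-0.2,0.053,0,0.0588,40],[-0.2,0.053,0,0.0588,40]]]'
python3 -m crank '[[[-0.19,0.053,0,0.0588,40],[0,0,0,0.0588,40],[0,0,0,0.0588,40],[0,0,0,0.0588,40],[0,0,0,0.0588,40],[0,0,0,0.0588,40],[0,0,0,0.0588,40],[0,0,0,0.0588,40]]]'
python3 -m crank '[[[0,0,0,0.0588,40],[0,0,0,0.0588,40],[0,0,0,0.0588,40],[0,0,0,0.0588,40],[0,0,0,0,40]]]'; python3 st.py
python3 - <<'E'
from h import *
w=env.camera("wrist"); cv2.imwrite("pics/w6.png",cv2.cvtColor(cv2.resize(w["pixels"][100:400,120:440],(640,600)),cv2.COLOR_RGB2BGR))
E
```

```text
clock: 13.52
tcp_pos: [0.4677, 0.0685, 0.2148]
tool_rot: [3.141, 0.0, 0.659]
force: [0.8, -0.4, 0.1]
width: 0.466
clock: 14.52
tcp_pos: [0.454, 0.0723, 0.2148]
tool_rot: [3.142, 0.0, 2.137]
force: [-0.1, 0.3, -0.3]
width: 0.466
clock: 15.15
tcp_pos: [0.4539, 0.0723, 0.2148]
tool_rot: [3.141, -0.0, 2.868]
force: [-0.3, 0.4, -0.2]
width: 0.47
q [ 0.5818  0.2449 -0.8975  2.0162  0.2294  0.9831  0.8671] tcp [0.4539 0.0723 0.2148] yaw 164.2962153508994 r 0.037684868278381745 ang 169.5871574175369
F [-0.258   0.4366 -0.1614] M [ 0.0041 -0.0286 -0.0394] T= -0.05384330978231969
```

View pics/w6.png

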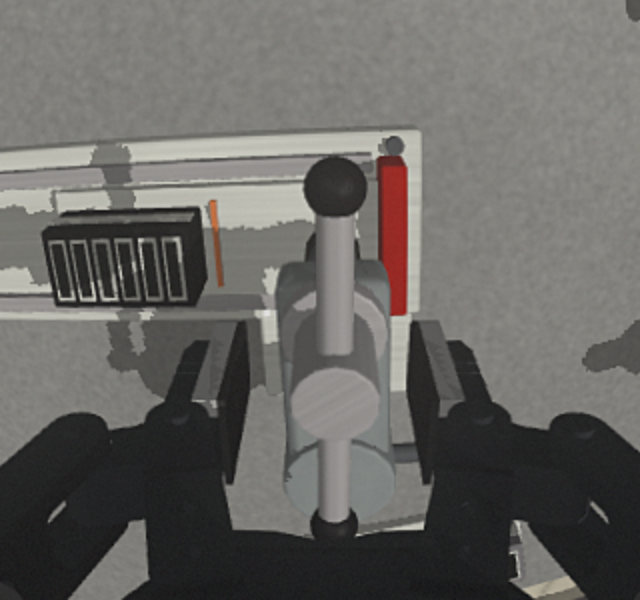

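The bar is within 3 mm of centre and the module is still home. Going down, gripping, and starting the second half turn.

```bash
python3 -m crank '[[[0,0.024,-0.39,0,40],[0,0,-0.39,0,40],[0,0,0,0,4],[0,0,0,0,4],[0,0,0,0,4],[0,0,0,0,4]]]'; python3 st.py
python3 -m crank '[[[0.032,0.085,0,-0.0556,4],[0.046,0.078,0,-0.0556,4],[0.059,0.069,0,-0.0556,4],[0.07,0.058,0,-0.0556,4],[0.079,0.045,0,-0.0556,4],[0.085,0.03,0,-0.0556,4],[0.089,0.015,0,-0.0556,4],[0.091,-0.001,0,-0.0556,4]]]'; python3 st.py
```

```text
clock: 15.95
tcp_pos: [0.4537, 0.0746, 0.1567]
tool_rot: [3.141, 0.0, 2.868]
force: [-0.8, 2.0, -4.7]
width: 0.115
q [ 0.5126  0.3411 -0.8501  2.0721  0.3356  0.8676  0.767 ] tcp [0.4537 0.0746 0.1567] yaw 164.30429621177885 r 0.038373065994932176 ang 166.21567306556688
F [-0.8343  2.0231 -4.7166] M [0.4841 0.2459 0.0191] T= -0.04868293584703891
clock: 16.95
tcp_pos: [0.4944, 0.1028, 0.1566]
tool_rot: [-3.14, 0.001, 1.466]
force: [-3.5, -0.1, -1.1]
width: 0.114
q [ 0.1922  0.3547 -0.5356  1.975   0.2336  0.8736 -0.5726] tcp [0.4944 0.1028 0.1566] yaw 83.9803841580308 r 0.037480638443753066 ang 84.76552007138393
F [-3.4558 -0.1299 -1.1266] M [-0.072   0.8195  0.3193] T= 0.4478120876903038
```

```bash
python3 -m crank '[[[0.089,-0.017,0,-0.0556,4],[0.085,-0.032,0,-0.0556,4]]]'; python3 st.py|tail -1
python3 - <<'E'
from h import *
s=env.camera("scene"); cv2.imwrite("pics/s6.png",cv2.cvtColor(cv2.resize(s["pixels"][150:260,240:380],(764,600),interpolation=cv2.INTER_CUBIC),cv2.COLOR_RGB2BGR))
o,d=0,0
for q in env.cut_out("scene","press_foot")[:1]:
    b=q["box"]; print(b,q["confidence"])
    o,d=ray(s,((b[0]+b[2])/2,b[3])); A=np.array([.491,.0655]); t=((A-o[:2])@d[:2])/(d[:2]@d[:2]); print(o+t*d)
E
python3 st.py|tail -1
```

```text
clock: 17.2
tcp_pos: [0.5075, 0.0993, 0.1567]
tool_rot: [-3.14, 0.001, 1.116]
force: [-5.1, -0.3, -1.7]
width: 0.116
F [-5.1198 -0.3339 -1.7129] M [0.0289 0.8744 0.2983] T= 0.46582350603944744
F [-2.8454 -0.1623 -1.509 ] M [ 0.0422  0.496  -0.178 ] T= -0.08555200353455605
```

View pics/s6.png

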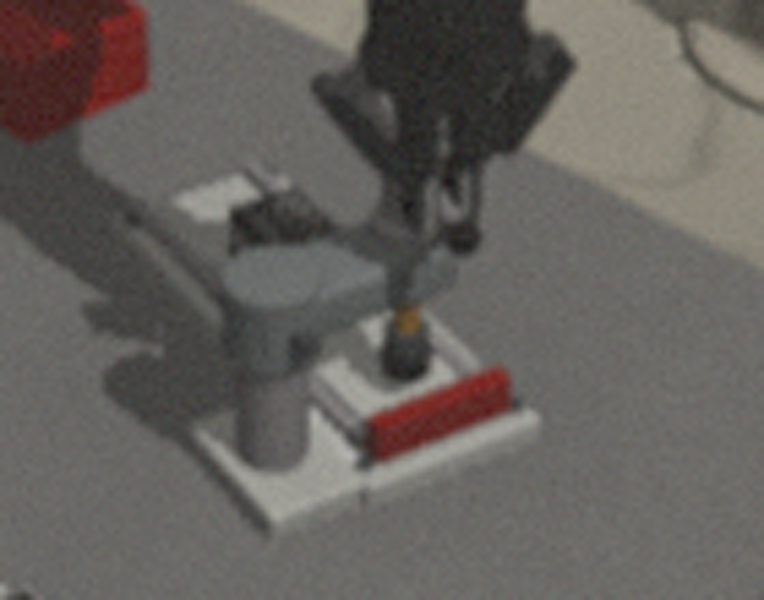

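The foot's underside (crop (405,380), scene row 219.6) appears to be still slightly above the plate, and the torque reads as drag only. Continuing with checks.

```bash
python3 - <<'E'
from h import *
s=env.camera("scene"); A=np.array([.491,.0655])
for p in((314.7,211),(314.2,219.6)):
    o,d=ray(s,p); t=((A-o[:2])@d[:2])/(d[:2]@d[:2]); print((o+t*d)[2])
E
python3 -m crank '[[[0.078,-0.046,0,-0.0556,4],[0.069,-0.059,0,-0.0556,4]]]'; python3 st.py|tail -1
python3 -m crank '[[[0.058,-0.07,0,-0.0556,4],[0.045,-0.079,0,-0.0556,4]]]'; python3 st.py|tail -1
python3 -m crank '[[[0.03,-0.085,0,-0.0556,4],[0.015,-0.089,0,-0.0556,4]]]'; python3 st.py|tail -1
python3 -m crank '[[[-0.001,-0.091,0,-0.0556,4],[-0.017,-0.089,0,-0.0556,4]]]'; python3 st.py
```

```text
0.06377420255010668
0.03212330563003918
clock: 17.6
tcp_pos: [0.5184, 0.0916, 0.1566]
tool_rot: [-3.141, 0.001, 0.771]
force: [-5.5, 1.6, 2.5]
width: 0.115
F [-5.4898  1.5574  2.5115] M [0.2036 1.1667 0.2218] T= 0.40776341652719206
clock: 17.85
tcp_pos: [0.5261, 0.0806, 0.1566]
tool_rot: [-3.141, 0.001, 0.422]
force: [-5.2, 1.4, 1.6]
width: 0.112
F [-5.2377  1.4312  1.5905] M [0.3263 1.1581 0.3245] T= 0.453713642991402
clock: 18.1
tcp_pos: [0.5296, 0.0677, 0.1567]
tool_rot: [-3.141, 0.001, 0.073]
force: [-5.0, 2.4, 0.9]
width: 0.116
F [-4.9623  2.3773  0.8621] M [0.4275 1.0327 0.3316] T= 0.43435603997112776
clock: 18.35
tcp_pos: [0.5285, 0.0544, 0.1566]
tool_rot: [-3.141, 0.001, -0.276]
force: [-3.2, 2.9, -0.1]
width: 0.118
q [-0.022   0.3545 -0.1572  1.9246  0.0702  0.868  -2.062 ] tcp [0.5285 0.0544 0.1566] yaw -15.81944656666226 r 0.039085032990300236 ang -16.554674027994377
F [-3.1613  2.871  -0.137 ] M [0.5578 0.784  0.336 ] T= 0.4083494171533714
```

Two half turns are done and the foot hasn't landed. Returning for the third, which I'll take carefully.

```bash
python3 -m crank '[[[0,0,0,0,40],[0,0,0,0,40],[0,0,0.4,0,40],[0,0,0.4,0.0588,40],[-0.2,0.054,0,0.0588,40],[-0.2,0.054,0,0.0588,40],[-0.2,0.054,0,0.0588,40],[-0.2,0.054,0,0.0588,40]]]'
python3 -m crank '[[[-0.19,0.056,0,0.0588,40],[0,0,0,0.0588,40],[0,0,0,0.0588,40],[0,0,0,0.0588,40],[0,0,0,0.0588,40],[0,0,0,0.0588,40],[0,0,0,0.0588,40],[0,0,0,0.0588,40]]]' >/dev/null
python3 -m crank '[[[0,0,0,0.0588,40],[0,0,0,0.0588,40],[0,0,0,0.0588,40],[0,0,0,0.0588,40],[0,0,0,0,40]]]'
python3 - <<'E'
from h import *
w=env.camera("wrist"); r=env.cut_out("wrist","module_bank"); 
q=env.place_of("wrist","module_bank");e=env.place_of("wrist","end_stop");h=env.place_of("wrist","handle_centre")
b=atz(w,q[0]["at"],.046,True);E=atz(w,e[0]["at"],.018,True); print(q[0]["at"],b,E,(E-b)[:2]@[.2504,.9681]); print([ (x["at"],atz(w,x["at"],.174,True)) for x in h[:1]])
E
python3 -m crank '[[[0,0.01,-0.39,0,40],[0,0,-0.39,0,40],[0,0,0,0,40],[0,0,0,0,4],[0,0,0,0,4],[0,0,0,0,4],[0,0,0,0,4]]]'; python3 st.py
```

```text
clock: 19.35
tcp_pos: [0.4693, 0.0698, 0.2169]
tool_rot: [3.14, -0.001, 0.657]
force: [-0.6, -0.5, -0.4]
width: 0.468
clock: 20.98
tcp_pos: [0.4554, 0.0738, 0.2168]
tool_rot: [3.141, 0.001, 2.865]
force: [-0.0, 0.2, -0.5]
width: 0.469
[184.1, 224.3] [ 0.46232627 -0.03795219  0.046     ] [0.49397426 0.09152295 0.018     ] 0.13326954210977598
[([282.1, 287.8], array([0.48645045, 0.06450501, 0.174     ]))]
clock: 22.1
tcp_pos: [0.4556, 0.0745, 0.1591]
tool_rot: [3.141, 0.002, 2.864]
force: [-1.3, -0.5, 5.9]
width: 0.116
q [ 0.2786  0.2761 -0.5679  2.0738  0.1991  0.8414  0.8874] tcp [0.4556 0.0745 0.1591] yaw 164.06781382361618 r 0.03653311948667683 ang 165.67255488969184
F [-1.3032 -0.5339  5.9034] M [-0.2444  0.368  -0.0705] T= -0.0398528639134158
```

```bash
python3 -m crank '[[[0.032,0.085,0,-0.0556,4],[0.023,0.039,0,-0.0278,4],[0.023,0.039,0,-0.0278,4]]]'; python3 st.py|tail -1
python3 -m crank '[[[0.03,0.035,0,-0.0278,4],[0.03,0.034,0,-0.0278,4]]]'; python3 st.py|tail -1
python3 -m crank '[[[0.035,0.029,0,-0.0278,4],[0.035,0.029,0,-0.0278,4]]]'; python3 st.py
```

```text
clock: 22.48
tcp_pos: [0.461, 0.0857, 0.1591]
tool_rot: [-3.14, 0.002, 2.512]
force: [-3.6, -5.3, 9.1]
width: 0.109
F [-3.5647 -5.289   9.1179] M [-0.9984  0.6264  0.2324] T= 0.4634220661469074
clock: 22.72
tcp_pos: [0.4652, 0.0906, 0.1591]
tool_rot: [-3.14, 0.002, 2.337]
force: [-3.8, -4.6, 10.4]
width: 0.113
F [-3.778 -4.612 10.365] M [-1.0559  0.8259  0.1425] T= 0.35649885484788346
clock: 22.98
tcp_pos: [0.4702, 0.0948, 0.1591]
tool_rot: [-3.14, 0.002, 2.162]
force: [-4.6, -6.0, 10.6]
width: 0.114
q [ 0.1263  0.2919 -0.4414  2.0344  0.1677  0.8499  0.1808] tcp [0.4702 0.0948 0.1591] yaw 123.85713172211848 r 0.03589816376414364 ang 125.40127430226512
F [-4.608  -6.0128 10.6438] M [-1.1841  1.0186  0.1256] T= 0.38546327342333214
```

```bash
python3 -m crank '[[[0.04,0.022,0,-0.0278,4],[0.039,0.022,0,-0.0278,4]]]'; python3 st.py|tail -1
python3 - <<'E'
from h import *
s=env.camera("scene"); cv2.imwrite("pics/s7.png",cv2.cvtColor(cv2.resize(s["pixels"][190:240,285:350],(780,600),interpolation=cv2.INTER_CUBIC),cv2.COLOR_RGB2BGR))
E
```

```text
clock: 23.22
tcp_pos: [0.4759, 0.0979, 0.1591]
tool_rot: [-3.14, 0.002, 1.987]
force: [-5.2, -5.2, 11.8]
width: 0.107
F [-5.2182 -5.19   11.7765] M [-1.2536  1.1464  0.0502] T= 0.29797519756542135
```

View pics/s7.png

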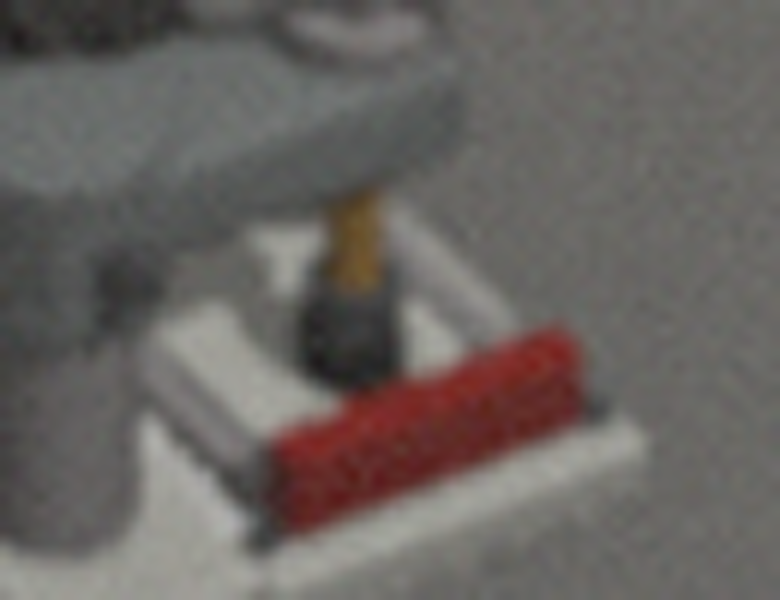

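The foot's underside (crop (350,388)) is now very near the plate. Smaller steps from here.

```bash
python3 -m crank '[[[0.042,0.015,0,-0.0278,4],[0.043,0.015,0,-0.0278,4]]]'; python3 st.py|tail -1
python3 -m crank '[[[0.044,0.008,0,-0.0278,4]]]'; python3 st.py|tail -1
python3 -m crank '[[[0.045,0.007,0,-0.0278,4]]]'; python3 st.py
```

```text
clock: 23.52
tcp_pos: [0.482, 0.1001, 0.1591]
tool_rot: [-3.14, 0.003, 1.812]
force: [-6.2, -6.2, 12.3]
width: 0.114
F [-6.2358 -6.183  12.3119] M [-1.2938  1.3618  0.0862] T= 0.3570364071547688
clock: 23.65
tcp_pos: [0.4852, 0.1007, 0.1591]
tool_rot: [-3.14, 0.003, 1.725]
force: [-6.2, -4.9, 12.0]
width: 0.114
F [-6.1512 -4.9048 12.042 ] M [-1.177   1.4276  0.1149] T= 0.3596966419173603
clock: 23.78
tcp_pos: [0.4884, 0.1011, 0.1591]
tool_rot: [-3.14, 0.003, 1.638]
force: [-7.2, -5.5, 11.9]
width: 0.111
q [ 0.0308  0.3138 -0.3403  1.9921  0.1395  0.8601 -0.3189] tcp [0.4884 0.1011 0.1591] yaw 93.82560440462674 r 0.03569982147774678 ang 94.15760467277948
F [-7.1759 -5.5434 11.8711] M [-1.2139  1.5385  0.142 ] T= 0.41183725003583727
```

```bash
python3 -m crank '[[[0.0265,0.001,0,-0.0167,4]]]'; python3 st.py|tail -1
python3 -m crank '[[[0.0265,0,0,-0.0167,4]]]'; python3 st.py|tail -1
python3 -m crank '[[[0.0265,-0.002,0,-0.0167,4]]]'; python3 st.py|tail -1
python3 -m crank '[[[0.0263,-0.003,0,-0.0167,4]]]'; python3 st.py
```

```text
clock: 23.9
tcp_pos: [0.4903, 0.1012, 0.1591]
tool_rot: [-3.14, 0.003, 1.586]
force: [-8.0, -5.6, 12.7]
width: 0.112
F [-7.9964 -5.6295 12.703 ] M [-1.259   1.6286  0.1608] T= 0.4498484154934774
clock: 24.02
tcp_pos: [0.4922, 0.1012, 0.1591]
tool_rot: [-3.14, 0.003, 1.534]
force: [-7.2, -5.5, 13.1]
width: 0.116
F [-7.165  -5.4521 13.0692] M [-1.1465  1.7008  0.1587] T= 0.40785914855476835
clock: 24.15
tcp_pos: [0.494, 0.101, 0.1591]
tool_rot: [-3.14, 0.003, 1.482]
force: [-8.6, -5.6, 13.8]
width: 0.117
F [-8.5838 -5.5621 13.77  ] M [-1.145   1.7736  0.2487] T= 0.5369052932611339
clock: 24.28
tcp_pos: [0.4959, 0.1009, 0.1591]
tool_rot: [-3.139, 0.003, 1.429]
force: [-8.9, -5.8, 14.3]
width: 0.112
q [-0.0019  0.3222 -0.2987  1.9758  0.1257  0.8642 -0.5098] tcp [0.4959 0.1009 0.1591] yaw 81.8885208140165 r 0.035694106049363815 ang 82.156759661076
F [-8.9265 -5.7683 14.2502] M [-1.1875  1.7816  0.1855] T= 0.47302392901340196
```

```bash
python3 -m crank '[[[0.0262,-0.004,0,-0.0167,4]]]'; python3 st.py|tail -1
python3 -m crank '[[[0.0261,-0.006,0,-0.0167,4]]]'; python3 st.py|tail -1
```

```text
clock: 24.4
tcp_pos: [0.4977, 0.1006, 0.1591]
tool_rot: [-3.139, 0.004, 1.377]
force: [-8.4, -6.0, 13.7]
width: 0.115
F [-8.4167 -5.974  13.6909] M [-1.1401  1.9323  0.2919] T= 0.5470172905277295
clock: 24.52
tcp_pos: [0.4995, 0.1002, 0.1591]
tool_rot: [-3.139, 0.004, 1.325]
force: [-10.1, -5.4, 13.7]
width: 0.116
F [-10.1381  -5.3616  13.6924] M [-1.1296  1.9731  0.3072] T= 0.6132778665064953
```

```bash
python3 -m crank '[[[0.0259,-0.007,0,-0.0167,4]]]'; python3 st.py|tail -1
python3 -m crank '[[[0.017,-0.0055,0,-0.0111,4]]]'; python3 st.py
```

```text
clock: 24.65
tcp_pos: [0.5013, 0.0997, 0.1591]
tool_rot: [-3.139, 0.004, 1.272]
force: [-9.2, -5.3, 14.6]
width: 0.113
F [-9.2218 -5.3114 14.6259] M [-1.1309  2.0421  0.3549] T= 0.6153551402595778
clock: 24.78
tcp_pos: [0.5025, 0.0993, 0.1591]
tool_rot: [-3.139, 0.004, 1.238]
force: [-9.9, -5.8, 14.2]
width: 0.112
q [-0.0298  0.3295 -0.2598  1.9617  0.1117  0.8679 -0.6818] tcp [0.5025 0.0993 0.1591] yaw 70.92681069277721 r 0.03574123251397142 ang 71.19703314156381
F [-9.8524 -5.7843 14.1787] M [-1.0738  2.0747  0.3072] T= 0.5738826152723793
```

```bash
python3 -m crank '[[[0.0253,-0.0088,0,-0.0167,4]]]'; python3 st.py|tail -1
python3 -m crank '[[[0,0,0,0,4]]]'; python3 st.py; python3 -m crank '[[[0,0,0,0,4]]]' >/dev/null; python3 st.py|tail -1
```

```text
clock: 24.9
tcp_pos: [0.5042, 0.0987, 0.1591]
tool_rot: [-3.139, 0.004, 1.186]
force: [-10.1, -5.6, 14.7]
width: 0.113
F [-10.0585  -5.6165  14.6621] M [-1.1123  2.207   0.3709] T= 0.6307664246405457
clock: 25.02
tcp_pos: [0.5044, 0.0987, 0.1591]
tool_rot: [-3.139, 0.004, 1.186]
force: [-8.7, -5.2, 14.7]
width: 0.112
q [-0.0369  0.3314 -0.249   1.958   0.1077  0.8687 -0.7279] tcp [0.5044 0.0987 0.1591] yaw 67.94267761915765 r 0.03575797222246103 ang 68.01396268759794
F [-8.7015 -5.2485 14.708 ] M [-1.0893  2.0372  0.1049] T= 0.32316268478837534
F [-9.6942 -5.0703 14.5891] M [-1.0771  2.0873  0.1795] T= 0.4333110962503347
```

Moving torque is about 0.62 to 0.63 N·m (smoothed), inside the firm band and close to 0.65. Releasing and lifting clear.

```bash
python3 -m crank '[[[0,0,0,0,40],[0,0,0,0,40],[0,0,0,0,40],[0,0,0.4,0,40],[0,0,0.6,0,40],[0,0,0.6,0,40],[0,0,0,0,40],[0,0,0,0,40]]]'; python3 st.py
python3 - <<'E'
from h import *
w=env.camera("wrist"); a=w["pixels"]; s=env.camera("scene")["pixels"]
save(w,"pics/w8.png")
im=np.hstack([cv2.resize(a[60:420,60:420],(400,400)),cv2.resize(s[190:240,290:340],(400,400))])
cv2.imwrite("pics/f.png",cv2.cvtColor(im,cv2.COLOR_RGB2BGR))
q=env.place_of("wrist","module_bank");e=env.place_of("wrist","end_stop")
if q and e:
  b=atz(w,q[0]["at"],.046,True);E=atz(w,e[0]["at"],.018,True); print(b,E,(E-b)[:2]@[.2504,.9681])
E
```

```text
clock: 26.15
tcp_pos: [0.5061, 0.1004, 0.2774]
tool_rot: [-3.141, 0.0, 1.187]
force: [0.0, -0.0, -0.6]
width: 0.472
q [-0.0166  0.1951 -0.2636  1.8345  0.0562  1.1193 -0.6839] tcp [0.5061 0.1004 0.2774] yaw 68.00041706008925 r 0.03800817884979781 ang 66.58983858273454
F [ 0.0236 -0.0312 -0.6429] M [ 0.0204  0.002  -0.0466] T= -0.04790020520500798
[ 0.46634291 -0.04112534  0.046     ] [0.4957826  0.08683266 0.018     ] 0.13124783645093496
```

Run:
```python
from h import *
w=env.camera("wrist")
q=env.cut_out("wrist","handle_centre")
if q:
    m=q[0]["mask"]; ys,xs=np.nonzero(m); l=cv2.fitLine(np.column_stack([xs,ys]).astype(np.float32),cv2.DIST_L2,0,.01,.01).ravel(); print(q[0]["box"],"image angle from vertical",np.degrees(np.arctan2(l[0],l[1])))
s=env.read_state(); print(s["clock"],s["force"],np.abs(s["joint_velocities"]).max())
env.sign_off()
```

```text
[259.4, 164.3, 392.4, 325.6] image angle from vertical 121.69591
26.45 [ 0.77436432 -0.55227444 -0.41888879] 0.0054501030218963254
the job is handed in; nothing more can be done
```

I pushed the module home, wound the T-handle about 2.55 half turns clockwise until the load was firm, let go, lifted clear and handed in at 26.5 s. The sign-off gives no verdict.

**Module home:** the push ended at about 18 N with almost no further motion, against a sliding force of 7–10 N. Bank to stop then measured 135.8 mm, against 135 mm expected. Later network readings, 133.3 mm and then 131.2 mm after release, disagreed by up to 4 mm. I treated them as detector noise, since a shorter distance than home is not possible.

**Clamping:** moving torque rose from about 0.40 N·m of drag to 0.62–0.63 N·m, with about ±0.05 N·m of noise. The target was 0.65 N·m, so I estimate a clamp force of about 45–57 N. I could not measure the clamp force directly.

**Release:** the wrist force was about 1 N or less, and the gripper was about 0.1 m above the bar. Two checks here did not work:
- The final picture could not be viewed because the viewing limit was reached.
- The mask fit for the handle angle gave 122° from vertical, where I expected about 0°. The mask probably included the press arm, so it does not confirm that the handle stayed put.

**Bystanders:** the tool never came near them, though I made no final check of their positions.

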